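# Counter-hold the clamp bolt behind the slotted bracket

### The job

Reach down from above into the narrow gap behind the upright slotted bracket and grasp the hidden square bolt head there across its left and right flats. Keeping it grasped, slide the bolt along the slot all the way to the slot's left end (left as the robot looks at the bracket). Finish while still firmly gripping the head at that end, so that the nutrunner on the nut in front can no longer turn it; leave the glue tub, the spacer bundle and the brush where they are.

Things in the scene. Friction and masses are not known exactly. Their poses are not given: they have to be found in the camera images.
- jig: Fixed stacking jig. Origin on the bench top, under the middle of slot and gap; x points away from the robot through the bracket (at yaw 0), y along the slot to the left, z up; yaw varies. Base plate 12 mm thick, x -170 to 70, y -150 to 150 mm. In front of the bracket (x -185 to -39 mm, up to 136 mm high) a grey cylindrical nutrunner rides on a low rail and slides along with bolt and nut.
- bracket_top (a point): Middle of the top edge of the upright aluminium bracket plate, 137 mm above the bench. Plate 240 mm wide (y), 6 mm thick, jig x -30 to -24 mm, with a level slot for the bolt centred 115 mm above the bench. Axes as the jig.
- backing_top (a point): Middle of the front top edge of the plywood backing block (jig x 24 to 60 mm, 260 mm wide, top 110 mm above the bench). Between it and the bracket is the gap: 48 mm wide (jig x -24 to 24 mm), open above and at both ends in y, floor 12 mm above the bench. Axes as the jig.
- head (a point): Centre of the steel bolt head in the gap, mid-width (jig x = 0), 115 mm above the bench, 22 mm below the bracket's top edge. Square head 26 x 26 mm across flats, 18 mm thick (along x). Its x axis is the bolt axis, parallel to jig x; its y axis is normal to the left flat and turns with the bolt. Washer and shank between bracket and head (jig x -24 to -9 mm) are at most 30 mm across.
- flat_left: Left half (+y) of the bolt head, 18 x 13 x 26 mm, carrying the left flat. Origin and axes as point head (the head centre, not this half's own).
- flat_right: Right half (-y) of the bolt head, 18 x 13 x 26 mm, carrying the right flat. Origin and axes as point head.
- slot_left_end (a point): Where the head centre is when the bolt is at the left end of the slot (30 mm left of the jig's middle, 115 mm above the bench). Axes as the jig.
- slide (a joint): Position of the bolt (with nut and nutrunner) along the slot, m: 0 at the right end, 0.060 at the left end, where it meets a hard stop; grows towards jig +y. About 2.5 N of friction. Starts between 0 and 0.02.
- turn (a joint): Angle of the bolt about jig +x, rad; 0 when the left and right flats are plumb (vertical), positive clockwise as the robot sees it from the front. The nutrunner drags it slowly on, heavily damped: about 0.03 rad/s, slowing (towards 0.8, time constant 40 s, at most 0.12 N m). Starts at -0.4 to -0.1, so the flats are plumb some 5 to 16 s in. Gripped firmly (30 N or more) it stops.
- tub: Bystander: white glue tub with red lid, 90 mm across, 100 mm tall, origin under its middle.
- bundle: Bystander: banded bundle of pressboard spacer strips, 50 x 120 x 41 mm, origin under its middle.
- brush: Bystander: glue brush lying on the bench behind the jig, origin under its middle.

How it is judged (in metres and radians):
On the way, in this order (a step that is already met when the one before it is completed fails the run):
1. the bolt head is gripped across its two flats, before it reaches the slot's left end (contact force between the fingers and flat_left above 3 N and contact force between the fingers and flat_right above 3 N and value of joint slide below 0.05 m), for 0.2 s.
2. still gripped, the bolt is slid to the left end of the slot (contact force between the fingers and flat_left above 3 N and contact force between the fingers and flat_right above 3 N and value of joint slide above 0.054 m), for 0.2 s.
At the end, for the whole second after the job is handed in: The bolt is within 6 mm of the slot's left end, the fingers press on both its left and right half with more than 3 N each, and it turns no faster than 0.006 rad/s, all through the last second while the robot keeps holding (all of step 2 and velocity of joint turn between -0.006 and 0.006 rad/s); the arm keeps its last pose, push and grip.
It fails at once if the tub is disturbed (moved more than 25 mm) (distance of tub from where it was at the start of the episode above 0.025 m).
It fails at once if the bundle is disturbed (moved more than 25 mm) (distance of bundle from where it was at the start of the episode above 0.025 m).
It fails at once if the brush is disturbed (moved more than 25 mm) (distance of brush from where it was at the start of the episode above 0.025 m).
It also fails if it takes over 48 s, if anything falls off the work surface, if the arm or the gripper's body presses on something with over 40 N, if the wrist force passes 120 N, or if a joint passes its speed limit or range.

### The arm

A 6-joint arm with a two-finger parallel gripper is mounted at the origin on the work surface. World frame = base frame: x ahead of the robot, y to its left, z up, the work surface at z = 0. Lengths are in m, angles in degrees, forces in N, time in s.
With the tool pointing down it reaches from about 0.35 to 0.875 m from the base axis. Payload 4.2 kg.
Tool frame: the origin (TCP) lies between the finger pads; the fingertips stand 17 mm ahead of it and the grasp point (between the pads) lies 2 mm behind it; z points along the fingers, y is the line along which they close (so a half turn about z gives the same grasp; the last joint's range is limited). The gripper opens to 87 mm and grips with 3 to 60 N. Pads are 19 mm wide; open, the fingers measure 117 mm over their backs; the gripper's body (75 mm by 190 mm) begins 51 mm behind the grasp point.
Start: joints at [89.817, 22.042, 0.453, 0, -68.411, -14.817], TCP at [0.162, 0.604, 0.24] pointing down, gripper open.
Joint ranges: [-179.83, 179.83], [-69.29, 118.12], [-61.27, 80.66], [-181.25, 117.63], [-171.15, -9.14], [-177.46, 177.46]. Speed limits (degrees/s): [159.86, 159.86, 180, 180, 180, 180].

### API

Orientations are given as a 3x3 rotation matrix whose columns are the frame's x, y, z axes.
In Python, from station import r gives the robot as it stands.
- The arm moves only by the tool servo_tool, never from a script. Its argument "targets" is a list of rows, each a list of 5 numbers: the shift along the world's x, y, z in units of 30 mm (1.0 is 30 mm), then the turn about the world's z in rad, then the finger opening in mm, from 0 to 87. In form: [[x, y, z, turn, gripper], ...]. A call has exactly 5 rows; each row is the pose to reach, as a shift and turn from the pose commanded when the call began; what a row does not reach only later rows make up. A row lasts 1/12 s, in which the tool goes at most 41.7 mm and 7.16 degrees, less where a joint would pass 70% of its speed; a pose out of reach is approached as far as the arm can. A call with a gripper value outside its range is refused whole. The fingers move at their own pace and stop on an object; the grip force is fixed at half the most. Time passes only in rows, so rows that repeat a pose let the fingers close, or fill a call up. It gives the time, the measured TCP pose, the force, the opening and the grip force at its end, in the units of the state.
- r.sense(): the state, without advancing time (a new reading comes with each control period).
- r.capture(name): name is "scene" or "top"; returns a dict with "pixels" (384x512x3 uint8, red, green, blue), "fx", "fy", "cx", "cy" (pixels), "world_from_camera" (4x4, takes a point from camera to world coordinates). Camera axes: x right, y down, z forward; pixel columns grow to the right and rows downward; lengths in m; the calibration is good to about 2 mm. A picture is of the moment at which its call begins. There is no depth.
- r.finish_job(): hands the job in; it is judged then, once.
The state is a dict: "time_s": time; "joints": joint angles; "joint_velocities": joint speeds; "effort": joint torques, N m; "tcp_pos": TCP position; "ee_rot": TCP orientation; "wrist_force": force on the tool from outside, world axes, zero at the start; "moment": the same for the moment, N m; "gripper_width": opening from 0.0 (shut) to 1.0 (fully open); "gripper_force": force on a finger pad.
Only numpy, scipy, OpenCV 4.12 (cv2) and the standard library are available. Lean on these libraries where they do the work, as an engineer would, in place of code of your own. Each camera call takes 0.05 s, during which the arm holds its last target. There are 200 camera calls.

## Working session

There is one attempt and no reset: what is moved stays moved. The work goes in short steps, Python scripts to look and compute and a tool call to move; the robot and the scene stay as the last step left them, time stands still between calls to the robot, and variables do not carry over. Pictures are saved under pics/ and viewed, at most 10 in all, crops included, and the job is handed in when it is done.

Besides the shell and the picture viewer there is one more tool, called as name([rows], argument=value, ...), one row to a line, values as JSON. servo_tool: Moves the arm, as the interface text tells. Its arguments: {"type":"object","properties":{"targets":{"type":"array","items":{"type":"array","items":{"type":"number"}}}},"required":["targets"]}

```bash
mkdir -p pics; python3 - <<'E'
from station import r
import cv2,pickle
for n in("scene","top"):
    c=r.capture(n); pickle.dump(c,open(n+"0.pkl","wb")); cv2.imwrite(f"pics/{n}0.png",c["pixels"][:,:,::-1])
    print(n,c["fx"],c["cx"],c["cy"]); print(c["world_from_camera"].round(3))
s=r.sense(); print(s["time_s"],s["tcp_pos"],s["ee_rot"])
E
```

```text
scene 372.9823323555507 259.8406891124494 187.95016712279676
[[ 0.817  0.321 -0.48   1.269]
 [ 0.577 -0.453  0.679 -0.884]
 [ 0.    -0.832 -0.555  0.852]
 [ 0.     0.     0.     1.   ]]
top 368.92972957864083 255.1799196872299 192.41513735970995
[[ 0.022 -0.983  0.183  0.431]
 [-1.    -0.024 -0.012 -0.003]
 [ 0.016 -0.182 -0.983  1.231]
 [ 0.     0.     0.     1.   ]]
0.1 [0.16161309 0.60321956 0.23857949] [[ 9.65891331e-01 -2.58947470e-01 -3.79667844e-04]
 [-2.58947714e-01 -9.65889399e-01 -1.93673341e-03]
 [ 1.34795072e-04  1.96898813e-03 -9.99998052e-01]]
```

View pics/scene0.png

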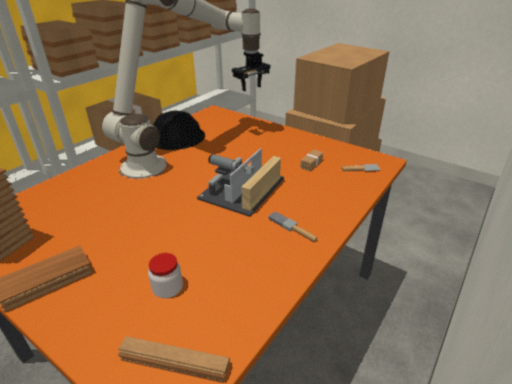

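View pics/top0.png

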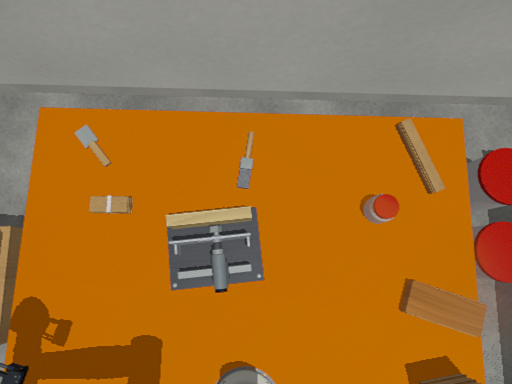

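The scene view shows the jig near (245,185). In the top view the bracket edge runs from (168,243) to (250,236), with the backing above it and the head near (217,229). I'll enlarge both views.

```bash
python3 - <<'E'
import cv2
a=cv2.imread("pics/top0.png")[200:296,160:270]; b=cv2.imread("pics/scene0.png")[140:220,190:290]
cv2.imwrite("pics/tc.png",cv2.resize(a,None,fx=6,fy=6,interpolation=cv2.INTER_CUBIC)); cv2.imwrite("pics/sc.png",cv2.resize(b,None,fx=7,fy=7,interpolation=cv2.INTER_CUBIC))
E
```

```text
(no output)
```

View pics/tc.png

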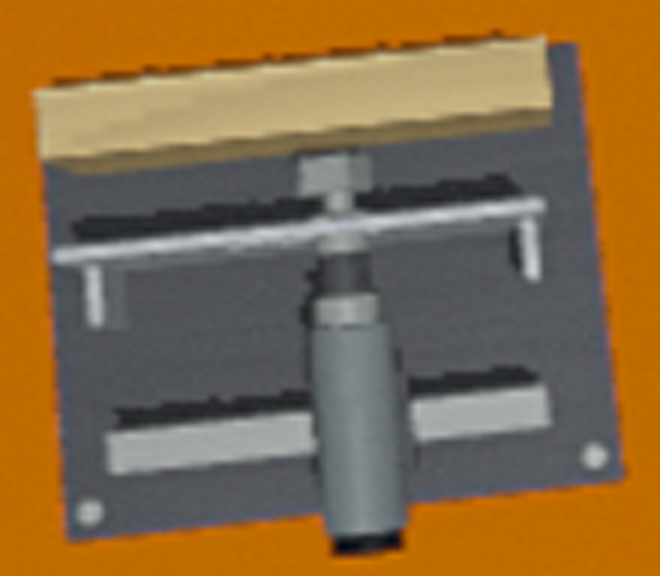

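View pics/sc.png

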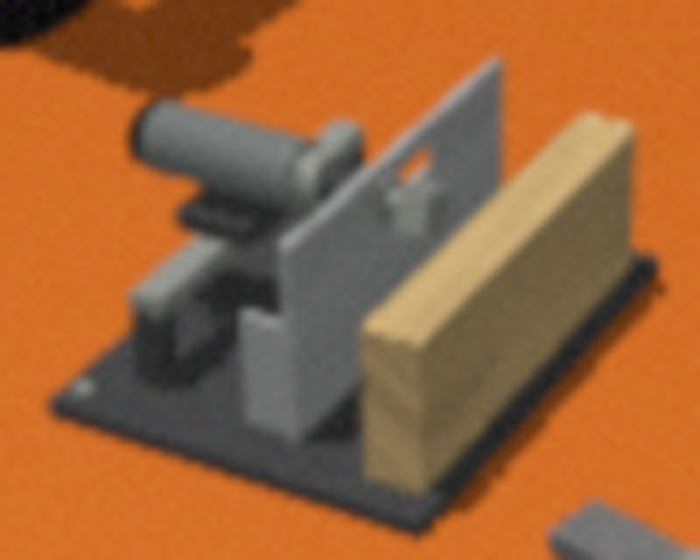

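Pixel positions read from the crops:
- **Top crop:** bracket ends at (55,256) and (545,206). Backing front edge (45,160) to (550,108). Head about (335,172).
- **Scene crop:** bracket top at (290,243) and (497,62). Backing corners at (365,328), (430,350) and (632,125). Head about (412,205).

Next I fit the jig pose to both views, with height left free.

```bash
cat >fit.py <<'E'
import numpy as np,pickle
from scipy.optimize import least_squares
C={k:pickle.load(open(k+"0.pkl","rb")) for k in("scene","top")}
off={"top":(160,200,6),"scene":(190,140,7)}
def px(k,p):
    ox,oy,s=off[k]; return np.array([ox+(p[0]+.5)/s-.5,oy+(p[1]+.5)/s-.5])
def proj(k,P):
    c=C[k]; T=np.linalg.inv(c["world_from_camera"]); q=T[:3,:3]@P+T[:3,3]
    return np.array([c["fx"]*q[0]/q[2]+c["cx"],c["fy"]*q[1]/q[2]+c["cy"]])
O=[("top",(55,256),(-27,120,137)),("top",(545,206),(-27,-120,137)),("top",(45,160),(24,130,110)),("top",(550,108),(24,-130,110)),
("top",(37,92),(60,130,110)),("top",(545,40),(60,-130,110)),("top",(578,42),(70,-150,12)),("top",(622,478),(-170,-150,12)),("top",(68,540),(-170,150,12)),
("scene",(288,243),(-27,-120,137)),("scene",(497,62),(-27,120,137)),("scene",(365,328),(24,-130,110)),("scene",(430,350),(60,-130,110)),("scene",(632,125),(60,130,110)),("scene",(590,113),(24,130,110)),
("scene",(52,402),(-170,-150,12)),("scene",(425,518),(70,-150,12)),("scene",(655,260),(70,150,12))]
def W(p,b):
    c,s=np.cos(p[2]),np.sin(p[2]); b=np.array(b)/1e3
    return np.array([p[0]+c*b[0]-s*b[1],p[1]+s*b[0]+c*b[1],b[2]+p[3]])
f=lambda p:np.concatenate([proj(k,W(p,b))-px(k,u) for k,u,b in O])
if __name__=="__main__":
    R=least_squares(f,[.6,.1,.1,0],loss="soft_l1"); p=R.x
    print("x,y,yaw,dz",p.round(4)); print(f(p).reshape(-1,2).round(1).tolist())
    # head: free 3D point from both views
    H=least_squares(lambda P:np.concatenate([proj("top",P)-px("top",(335,172)),proj("scene",P)-px("scene",(412,207))]),W(p,(0,0,115))).x
    d=H-W(p,(0,0,0)); c,s=np.cos(p[2]),np.sin(p[2])
    print("head tri jig:",c*d[0]+s*d[1],-s*d[0]+c*d[1],d[2])
    for y in(-30,-20,-10):print(y,[((proj(k,W(p,(0,y,115)))-off[k][:2]+.5)*off[k][2]).round(0) for k in("top","scene")])
    np.save("p.npy",p)
    for y in(-30,-20,-10,30):print(y,W(p,(0,y,115)))
E
python3 fit.py
```

```text
x,y,yaw,dz [ 0.5222  0.1193  0.1309 -0.0026]
[[-0.2, -0.1], [-0.6, -0.6], [-1.1, -0.2], [0.0, -0.6], [-0.5, -0.6], [-0.4, -0.9], [-0.4, -0.5], [0.4, 0.1], [-0.4, 0.3], [-1.1, 1.1], [-0.3, -0.2], [-1.2, 0.1], [-1.7, -0.4], [0.3, 0.3], [-1.6, 0.1], [-1.1, 0.1], [-0.9, 1.1], [0.5, -0.3]]
head tri jig: -0.0011115433235654188 -0.019943148755615404 0.11863936437000373
-30 [array([358., 172.]), array([411., 221.])]
-20 [array([339., 174.]), array([420., 213.])]
-10 [array([319., 176.]), array([429., 205.])]
-30 [0.52615237 0.0895839  0.11235338]
-20 [0.52484724 0.09949837 0.11235338]
-10 [0.52354211 0.10941283 0.11235338]
30 [0.51832158 0.1490707  0.11235338]
```

servo_tool([
  [0.4,-0.55,0,0.01,87],
  [1.05,-1.45,0,0.03,87],
  [1.75,-2.4,0,0.05,87],
  [2.4,-3.3,0,0.075,87],
  [3.06,-4.2,0,0.1,87],
])

```text
time_s: 0.52
tcp_pos: [0.254, 0.4761, 0.239]
ee_rot: [[0.987, -0.159, -0.0], [-0.159, -0.987, -0.001], [-0.0, 0.001, -1.0]]
wrist_force: [0.8, 0.2, 0.3]
gripper_width: 0.997
gripper_force: 0.0
```

servo_tool([
  [0.61,-0.84,0,0.02,87],
  [1.22,-1.68,0,0.04,87],
  [1.83,-2.52,0,0.06,87],
  [2.45,-3.36,0,0.08,87],
  [3.06,-4.2,0,0.1,87],
])

```text
time_s: 0.93
tcp_pos: [0.3458, 0.3501, 0.2393]
ee_rot: [[0.998, -0.061, -0.0], [-0.061, -0.998, -0.0], [-0.0, 0.0, -1.0]]
wrist_force: [0.4, 0.4, -0.7]
gripper_width: 1.0
gripper_force: 0.0
```

servo_tool([
  [0.61,-0.84,0,0.02,87],
  [1.22,-1.68,0,0.04,87],
  [1.83,-2.52,0,0.06,87],
  [2.45,-3.36,0,0.08,87],
  [3.06,-4.2,0,0.1,87],
])

```text
time_s: 1.35
tcp_pos: [0.4376, 0.2242, 0.2393]
ee_rot: [[0.999, 0.039, -0.001], [0.039, -0.999, -0.0], [-0.001, 0.0, -1.0]]
wrist_force: [0.5, 0.5, -0.3]
gripper_width: 0.997
gripper_force: 0.0
```

servo_tool([
  [0.75,-1.0,0,0.03,87],
  [1.5,-2.0,0,0.05,87],
  [2.2,-3.0,0,0.07,87],
  [2.75,-3.8,0,0.09,87],
  [3.06,-4.2,0,0.093,87],
])

```text
time_s: 1.77
tcp_pos: [0.5299, 0.097, 0.2389]
ee_rot: [[0.992, 0.129, -0.001], [0.129, -0.992, -0.001], [-0.001, 0.001, -1.0]]
wrist_force: [1.7, 0.7, 0.8]
gripper_width: 1.0
gripper_force: 0.0
```

servo_tool([
  [0,0.05,-0.5,0,87],
  [0,0.1,-1.0,0,87],
  [0,0.1,-1.6,0,87],
  [0,0.1,-2.1,0,87],
  [0,0.1,-2.3,0,87],
])

```text
time_s: 2.18
tcp_pos: [0.5274, 0.102, 0.1679]
ee_rot: [[0.992, 0.13, -0.005], [0.13, -0.992, -0.002], [-0.005, 0.001, -1.0]]
wrist_force: [0.5, -0.2, 0.0]
gripper_width: 0.999
gripper_force: 0.0
```

```bash
python3 - <<'E'
from station import r
import cv2,numpy as np
a=r.capture("scene")["pixels"][110:230,190:290,::-1]; b=r.capture("top")["pixels"][190:290,160:280,::-1]
a=cv2.resize(a,None,fx=4,fy=4,interpolation=cv2.INTER_CUBIC);b=cv2.resize(b,None,fx=3,fy=3,interpolation=cv2.INTER_CUBIC)
o=np.zeros((480,760,3),np.uint8);o[:,:400]=a;o[:300,400:]=b
cv2.imwrite("pics/h.png",o); s=r.sense();print(s["tcp_pos"],s["time_s"])
E
```

```text
[0.52811802 0.10228954 0.16921528] 2.2833
```

View pics/h.png

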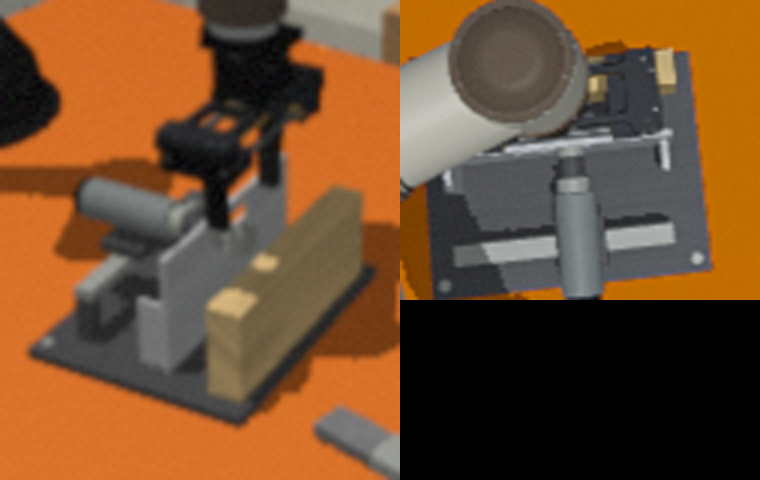

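The fingers straddle the head: near tip at (217,225), far finger at (267,180), head at about (233,240) in the scene part. The tool yaw matches the jig, so I descend.

servo_tool([
  [0,0,-0.4,0,87],
  [0,0,-0.8,0,87],
  [0,0,-1.2,0,87],
  [0,0,-1.6,0,87],
  [0,0,-1.87,0,87],
])

```text
time_s: 2.7
tcp_pos: [0.5292, 0.1029, 0.1145]
ee_rot: [[0.991, 0.131, 0.001], [0.131, -0.991, 0.0], [0.001, -0.0, -1.0]]
wrist_force: [0.1, 0.3, 0.7]
gripper_width: 1.0
gripper_force: 0.0
```

servo_tool([
  [0,0,0,0,60],
  [0,0,0,0,60],
  [0,0,0,0,60],
  [0,0,0,0,60],
  [0,0,0,0,60],
])

```text
time_s: 3.12
tcp_pos: [0.5294, 0.1029, 0.1153]
ee_rot: [[0.991, 0.131, 0.002], [0.131, -0.991, 0.001], [0.002, -0.0, -1.0]]
wrist_force: [-0.1, -0.4, 0.1]
gripper_width: 0.732
gripper_force: 0.0
```

```bash
python3 - <<'E'
from station import r
import cv2
a=r.capture("scene")["pixels"][150:205,215:275,::-1]
cv2.imwrite("pics/d.png",cv2.resize(a,None,fx=10,fy=10,interpolation=cv2.INTER_CUBIC)); s=r.sense();print(s["tcp_pos"],s["time_s"],s["wrist_force"])
E
```

```text
[0.52925883 0.10285671 0.11512207] 3.1667 [ 1.0785777  -0.24565399 -0.48889166]
```

View pics/d.png

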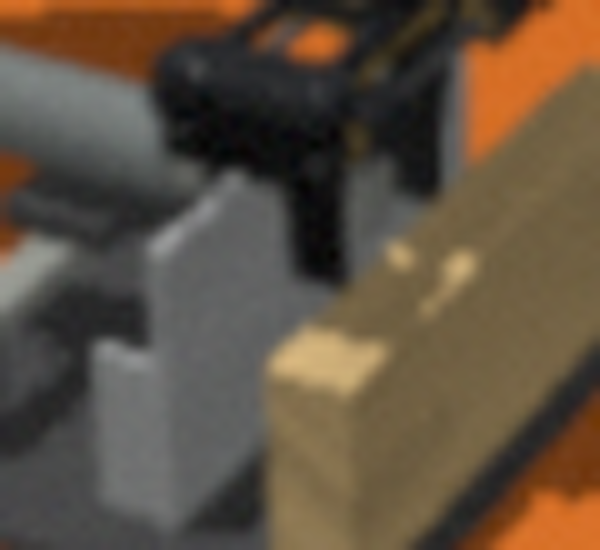

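The near finger is inside the gap at about (320,230), clear of the bracket and the backing. I'll centre on the head, stay just open, and wait for the flats to come plumb.

servo_tool([
  [0,-0.05,-0.05,0,55],
  [0,-0.1,-0.06,0,50],
  [0,-0.1,-0.06,0,46],
  [0,-0.1,-0.06,0,44],
  [0,-0.1,-0.06,0,44],
])

```text
time_s: 3.58
tcp_pos: [0.5289, 0.0996, 0.1126]
ee_rot: [[0.991, 0.131, -0.0], [0.131, -0.991, -0.0], [-0.0, 0.0, -1.0]]
wrist_force: [-0.3, 0.3, -0.0]
gripper_width: 0.522
gripper_force: 0.0
```

servo_tool([
  [0,0,0,0,44],
  [0,0,0,0,44],
  [0,0,0,0,44],
  [0,0,0,0,44],
  [0,0,0,0,44],
])

```text
time_s: 4.0
tcp_pos: [0.5289, 0.0997, 0.1126]
ee_rot: [[0.991, 0.131, -0.0], [0.131, -0.991, -0.0], [-0.0, 0.0, -1.0]]
wrist_force: [0.1, -0.8, 0.0]
gripper_width: 0.502
gripper_force: 0.0
```

servo_tool([
  [0,0,0,0,44],
  [0,0,0,0,44],
  [0,0,0,0,44],
  [0,0,0,0,44],
  [0,0,0,0,44],
])

```text
time_s: 4.42
tcp_pos: [0.529, 0.0997, 0.1127]
ee_rot: [[0.991, 0.131, 0.0], [0.131, -0.991, 0.0], [0.0, -0.0, -1.0]]
wrist_force: [0.1, 0.0, -0.0]
gripper_width: 0.507
gripper_force: 0.0
```

servo_tool([
  [0,0,0,0,44],
  [0,0,0,0,44],
  [0,0,0,0,44],
  [0,0,0,0,44],
  [0,0,0,0,44],
])

```text
time_s: 4.83
tcp_pos: [0.5289, 0.0997, 0.1127]
ee_rot: [[0.991, 0.131, 0.0], [0.131, -0.991, -0.0], [-0.0, 0.0, -1.0]]
wrist_force: [-0.4, -0.2, -0.2]
gripper_width: 0.505
gripper_force: 0.0
```

servo_tool([
  [0,0,0,0,44],
  [0,0,0,0,44],
  [0,0,0,0,44],
  [0,0,0,0,44],
  [0,0,0,0,44],
])

```text
time_s: 5.25
tcp_pos: [0.5289, 0.0997, 0.1126]
ee_rot: [[0.991, 0.131, -0.0], [0.131, -0.991, -0.0], [-0.0, 0.0, -1.0]]
wrist_force: [-0.0, -0.7, -0.1]
gripper_width: 0.506
gripper_force: 0.0
```

```bash
python3 - <<'E'
# head silhouette width at the start: brightness along the jig-y line through the head, top view
import pickle,numpy as np
from fit import proj,W,C
from scipy.ndimage import map_coordinates
p=np.load("p.npy"); g=C["top"]["pixels"].astype(float).mean(2)
for z in(115,125):
    v=[]
    for y in range(-50,14,2):
        q=[proj("top",W(p,(x,y,z))) for x in(-4,0,4)]
        v.append(np.mean([map_coordinates(g,[[u[1]],[u[0]]],order=1)[0] for u in q]))
    print(z,np.round(v).astype(int).tolist())
E
```

```text
115 [85, 85, 85, 85, 84, 84, 87, 100, 108, 112, 112, 114, 120, 133, 140, 143, 144, 144, 144, 144, 144, 145, 145, 139, 126, 104, 90, 82, 82, 83, 83, 83]
125 [85, 85, 85, 85, 84, 84, 92, 104, 110, 112, 112, 115, 125, 137, 142, 144, 144, 144, 144, 144, 144, 145, 144, 133, 114, 92, 84, 81, 83, 83, 83, 83]
```

At the start the head's silhouette spanned jig y from -37 to 0: the top face is about 25 mm wide and the right side face about 11 mm. That puts the initial turn at about -0.38 rad, so the flats should be plumb near 15 s. I'll wait, then probe with the fingers.

servo_tool([
  [0,0,0,0,44],
  [0,0,0,0,44],
  [0,0,0,0,44],
  [0,0,0,0,44],
  [0,0,0,0,44],
])

```text
time_s: 5.67
tcp_pos: [0.5289, 0.0997, 0.1126]
ee_rot: [[0.991, 0.131, -0.0], [0.131, -0.991, -0.0], [-0.0, -0.0, -1.0]]
wrist_force: [0.2, 0.4, -0.5]
gripper_width: 0.509
gripper_force: 0.0
```

servo_tool([
  [0,0,0,0,44],
  [0,0,0,0,44],
  [0,0,0,0,44],
  [0,0,0,0,44],
  [0,0,0,0,44],
])

```text
time_s: 6.08
tcp_pos: [0.5289, 0.0997, 0.1126]
ee_rot: [[0.991, 0.131, -0.0], [0.131, -0.991, -0.0], [-0.0, 0.0, -1.0]]
wrist_force: [0.5, -0.6, -0.2]
gripper_width: 0.505
gripper_force: 0.0
```

servo_tool([
  [0,0,0,0,44],
  [0,0,0,0,44],
  [0,0,0,0,44],
  [0,0,0,0,44],
  [0,0,0,0,44],
])

```text
time_s: 6.5
tcp_pos: [0.5289, 0.0997, 0.1126]
ee_rot: [[0.991, 0.131, -0.0], [0.131, -0.991, -0.0], [-0.0, 0.0, -1.0]]
wrist_force: [-0.2, 0.2, -0.4]
gripper_width: 0.508
gripper_force: 0.0
```

servo_tool([
  [0,0,0,0,44],
  [0,0,0,0,44],
  [0,0,0,0,44],
  [0,0,0,0,44],
  [0,0,0,0,44],
])

```text
time_s: 6.92
tcp_pos: [0.5289, 0.0997, 0.1127]
ee_rot: [[0.991, 0.131, 0.0], [0.131, -0.991, 0.0], [0.0, -0.0, -1.0]]
wrist_force: [-0.7, 0.6, -0.2]
gripper_width: 0.508
gripper_force: 0.0
```

servo_tool([
  [0,0,0,0,44],
  [0,0,0,0,44],
  [0,0,0,0,44],
  [0,0,0,0,44],
  [0,0,0,0,44],
])

```text
time_s: 7.33
tcp_pos: [0.5289, 0.0997, 0.1127]
ee_rot: [[0.991, 0.131, 0.0], [0.131, -0.991, 0.0], [0.0, -0.0, -1.0]]
wrist_force: [0.7, -0.4, -0.3]
gripper_width: 0.508
gripper_force: 0.0
```

servo_tool([
  [0,0,0,0,44],
  [0,0,0,0,44],
  [0,0,0,0,44],
  [0,0,0,0,44],
  [0,0,0,0,44],
])

```text
time_s: 7.75
tcp_pos: [0.5289, 0.0997, 0.1126]
ee_rot: [[0.991, 0.131, -0.0], [0.131, -0.991, -0.0], [-0.0, 0.0, -1.0]]
wrist_force: [1.4, -0.8, -0.1]
gripper_width: 0.503
gripper_force: 0.0
```

servo_tool([
  [0,0,0,0,44],
  [0,0,0,0,44],
  [0,0,0,0,44],
  [0,0,0,0,44],
  [0,0,0,0,44],
])

```text
time_s: 8.17
tcp_pos: [0.5289, 0.0997, 0.1126]
ee_rot: [[0.991, 0.131, 0.0], [0.131, -0.991, -0.0], [0.0, 0.0, -1.0]]
wrist_force: [-0.7, -0.4, -0.2]
gripper_width: 0.503
gripper_force: 0.0
```

servo_tool([
  [0,0,0,0,44],
  [0,0,0,0,44],
  [0,0,0,0,44],
  [0,0,0,0,44],
  [0,0,0,0,44],
])

```text
time_s: 8.58
tcp_pos: [0.5289, 0.0997, 0.1126]
ee_rot: [[0.991, 0.131, -0.0], [0.131, -0.991, -0.0], [-0.0, 0.0, -1.0]]
wrist_force: [0.5, 0.2, 0.7]
gripper_width: 0.505
gripper_force: 0.0
```

servo_tool([
  [0,0,0,0,44],
  [0,0,0,0,44],
  [0,0,0,0,44],
  [0,0,0,0,44],
  [0,0,0,0,44],
])

```text
time_s: 9.0
tcp_pos: [0.5289, 0.0997, 0.1126]
ee_rot: [[0.991, 0.131, 0.0], [0.131, -0.991, 0.0], [0.0, -0.0, -1.0]]
wrist_force: [-0.4, -1.0, -0.7]
gripper_width: 0.51
gripper_force: 0.0
```

servo_tool([
  [0,0,0,0,44],
  [0,0,0,0,44],
  [0,0,0,0,44],
  [0,0,0,0,44],
  [0,0,0,0,44],
])

```text
time_s: 9.42
tcp_pos: [0.5289, 0.0997, 0.1127]
ee_rot: [[0.991, 0.131, 0.0], [0.131, -0.991, -0.0], [0.0, 0.0, -1.0]]
wrist_force: [-0.1, -0.5, 0.1]
gripper_width: 0.502
gripper_force: 0.0
```

servo_tool([
  [0,0,0,0,44],
  [0,0,0,0,44],
  [0,0,0,0,44],
  [0,0,0,0,44],
  [0,0,0,0,44],
])

```text
time_s: 9.83
tcp_pos: [0.5289, 0.0997, 0.1127]
ee_rot: [[0.991, 0.131, 0.0], [0.131, -0.991, 0.0], [0.0, -0.0, -1.0]]
wrist_force: [-0.0, -0.7, -0.8]
gripper_width: 0.51
gripper_force: 0.0
```

servo_tool([
  [0,0,0,0,44],
  [0,0,0,0,44],
  [0,0,0,0,44],
  [0,0,0,0,44],
  [0,0,0,0,44],
])

```text
time_s: 10.25
tcp_pos: [0.5289, 0.0997, 0.1127]
ee_rot: [[0.991, 0.131, 0.0], [0.131, -0.991, 0.0], [0.0, -0.0, -1.0]]
wrist_force: [-0.3, 0.4, 0.0]
gripper_width: 0.506
gripper_force: 0.0
```

servo_tool([
  [0,0,0,0,44],
  [0,0,0,0,44],
  [0,0,0,0,44],
  [0,0,0,0,44],
  [0,0,0,0,44],
])

```text
time_s: 10.67
tcp_pos: [0.5289, 0.0997, 0.1127]
ee_rot: [[0.991, 0.131, 0.0], [0.131, -0.991, 0.0], [0.0, -0.0, -1.0]]
wrist_force: [0.1, -0.5, -0.0]
gripper_width: 0.502
gripper_force: 0.0
```

servo_tool([
  [0,0,0,0,44],
  [0,0,0,0,44],
  [0,0,0,0,44],
  [0,0,0,0,44],
  [0,0,0,0,44],
])

```text
time_s: 11.08
tcp_pos: [0.529, 0.0997, 0.1127]
ee_rot: [[0.991, 0.131, 0.0], [0.131, -0.991, 0.0], [0.0, -0.0, -1.0]]
wrist_force: [0.4, -0.2, 0.4]
gripper_width: 0.506
gripper_force: 0.0
```

servo_tool([
  [0,0,0,0,44],
  [0,0,0,0,44],
  [0,0,0,0,44],
  [0,0,0,0,44],
  [0,0,0,0,44],
])

```text
time_s: 11.5
tcp_pos: [0.5289, 0.0997, 0.1127]
ee_rot: [[0.991, 0.131, 0.0], [0.131, -0.991, 0.0], [0.0, -0.0, -1.0]]
wrist_force: [0.5, -0.0, -0.1]
gripper_width: 0.503
gripper_force: 0.0
```

servo_tool([
  [0,0,0,0,44],
  [0,0,0,0,44],
  [0,0,0,0,44],
  [0,0,0,0,44],
  [0,0,0,0,44],
])

```text
time_s: 11.92
tcp_pos: [0.5289, 0.0997, 0.1127]
ee_rot: [[0.991, 0.131, 0.0], [0.131, -0.991, -0.0], [0.0, 0.0, -1.0]]
wrist_force: [0.2, -0.4, 0.2]
gripper_width: 0.504
gripper_force: 0.0
```

servo_tool([
  [0,0,0,0,44],
  [0,0,0,0,44],
  [0,0,0,0,44],
  [0,0,0,0,44],
  [0,0,0,0,44],
])

```text
time_s: 12.33
tcp_pos: [0.5289, 0.0997, 0.1127]
ee_rot: [[0.991, 0.131, 0.0], [0.131, -0.991, -0.0], [0.0, 0.0, -1.0]]
wrist_force: [0.4, 0.1, 0.5]
gripper_width: 0.506
gripper_force: 0.0
```

servo_tool([
  [0,0,0,0,44],
  [0,0,0,0,44],
  [0,0,0,0,44],
  [0,0,0,0,44],
  [0,0,0,0,44],
])

```text
time_s: 12.75
tcp_pos: [0.5289, 0.0997, 0.1126]
ee_rot: [[0.991, 0.131, -0.0], [0.131, -0.991, -0.0], [-0.0, 0.0, -1.0]]
wrist_force: [-0.1, -0.1, -0.3]
gripper_width: 0.507
gripper_force: 0.0
```

servo_tool([
  [0,0,0,0,44],
  [0,0,0,0,44],
  [0,0,0,0,44],
  [0,0,0,0,44],
  [0,0,0,0,44],
])

```text
time_s: 13.17
tcp_pos: [0.5289, 0.0997, 0.1127]
ee_rot: [[0.991, 0.131, -0.0], [0.131, -0.991, 0.0], [-0.0, -0.0, -1.0]]
wrist_force: [-0.6, -0.1, 0.7]
gripper_width: 0.505
gripper_force: 0.0
```

servo_tool([
  [0,0,0,0,40],
  [0,0,0,0,36],
  [0,0,0,0,33],
  [0,0,0,0,31],
  [0,0,0,0,31],
])

```text
time_s: 13.58
tcp_pos: [0.529, 0.0997, 0.1127]
ee_rot: [[0.991, 0.131, 0.0], [0.131, -0.991, 0.0], [0.0, -0.0, -1.0]]
wrist_force: [-0.2, -0.1, -0.3]
gripper_width: 0.371
gripper_force: 0.0
```

servo_tool([
  [0,0,0,0,31],
  [0,0,0,0,31],
  [0,0,0,0,31],
  [0,0,0,0,31],
  [0,0,0,0,31],
])

```text
time_s: 14.0
tcp_pos: [0.529, 0.0997, 0.1127]
ee_rot: [[0.991, 0.131, 0.0], [0.131, -0.991, 0.0], [0.0, -0.0, -1.0]]
wrist_force: [-0.3, 0.7, -0.5]
gripper_width: 0.354
gripper_force: 0.0
```

servo_tool([
  [0,0,0,0,30],
  [0,0,0,0,29],
  [0,0,0,0,28.5],
  [0,0,0,0,28.5],
  [0,0,0,0,28.5],
])

```text
time_s: 14.42
tcp_pos: [0.5289, 0.1001, 0.1127]
ee_rot: [[0.991, 0.131, 0.0], [0.131, -0.991, 0.001], [0.0, -0.001, -1.0]]
wrist_force: [-0.5, 2.9, 0.7]
gripper_width: 0.33
gripper_force: 1.3
```

servo_tool([
  [0,0,0,0,27],
  [0,0,0,0,25],
  [0,0,0,0,20],
  [0,0,0,0,15],
  [0,0,0,0,15],
])

```text
time_s: 14.83
tcp_pos: [0.5289, 0.0998, 0.1127]
ee_rot: [[0.991, 0.131, 0.0], [0.131, -0.991, 0.0], [0.0, -0.0, -1.0]]
wrist_force: [-0.8, 2.6, 0.9]
gripper_width: 0.296
gripper_force: 29.8
```

servo_tool([
  [0,0,0,0,15],
  [0,0,0,0,15],
  [0,0,0,0,15],
  [0,0,0,0,15],
  [0,0,0,0,15],
])

```text
time_s: 15.25
tcp_pos: [0.529, 0.0997, 0.1128]
ee_rot: [[0.991, 0.131, 0.0], [0.131, -0.991, 0.0], [0.0, -0.0, -1.0]]
wrist_force: [-2.4, 1.8, 2.4]
gripper_width: 0.294
gripper_force: 29.8
```

servo_tool([
  [0,0,0,0,15],
  [0,0,0,0,15],
  [0,0,0,0,15],
  [0,0,0,0,15],
  [0,0,0,0,15],
])

```text
time_s: 15.67
tcp_pos: [0.529, 0.0997, 0.1127]
ee_rot: [[0.991, 0.131, 0.0], [0.131, -0.991, -0.0], [0.0, 0.0, -1.0]]
wrist_force: [-1.7, 2.6, 3.0]
gripper_width: 0.294
gripper_force: 29.8
```

The grip is flush: 25.6 mm opening at 29.8 N. Now I slide along the slot in the direction (-0.13, 0.99).

servo_tool([
  [-0.007,0.05,0,0,15],
  [-0.02,0.15,0,0,15],
  [-0.033,0.25,0,0,15],
  [-0.046,0.35,0,0,15],
  [-0.06,0.45,0,0,15],
])

```text
time_s: 16.08
tcp_pos: [0.5272, 0.1131, 0.1127]
ee_rot: [[0.991, 0.131, 0.0], [0.131, -0.991, -0.001], [-0.0, 0.001, -1.0]]
wrist_force: [0.1, -3.7, 2.8]
gripper_width: 0.295
gripper_force: 29.8
```

servo_tool([
  [-0.013,0.1,0,0,15],
  [-0.026,0.2,0,0,15],
  [-0.04,0.3,0,0,15],
  [-0.053,0.4,0,0,15],
  [-0.066,0.5,0,0,15],
])

```text
time_s: 16.5
tcp_pos: [0.5252, 0.1286, 0.1127]
ee_rot: [[0.991, 0.131, 0.0], [0.131, -0.991, 0.0], [0.0, -0.0, -1.0]]
wrist_force: [0.1, -2.9, 3.3]
gripper_width: 0.299
gripper_force: 29.8
```

servo_tool([
  [-0.013,0.1,0,0,15],
  [-0.026,0.2,0,0,15],
  [-0.038,0.29,0,0,15],
  [-0.048,0.37,0,0,15],
  [-0.053,0.4,0,0,15],
])

```text
time_s: 16.92
tcp_pos: [0.5236, 0.1407, 0.1127]
ee_rot: [[0.991, 0.131, 0.0], [0.131, -0.991, 0.0], [0.0, -0.0, -1.0]]
wrist_force: [1.0, -2.6, 3.0]
gripper_width: 0.296
gripper_force: 29.8
```

Now I creep 1.5 mm per row towards the stop, which I expect at about y 0.15.

servo_tool([
  [-0.006,0.05,0,0,15],
  [-0.013,0.1,0,0,15],
  [-0.02,0.15,0,0,15],
  [-0.026,0.2,0,0,15],
  [-0.026,0.2,0,0,15],
])

```text
time_s: 17.33
tcp_pos: [0.5229, 0.1466, 0.1127]
ee_rot: [[0.991, 0.131, 0.0], [0.131, -0.991, 0.0], [0.0, -0.0, -1.0]]
wrist_force: [0.5, -1.6, 3.3]
gripper_width: 0.294
gripper_force: 29.8
```

servo_tool([
  [-0.003,0.02,0,0,15],
  [-0.005,0.04,0,0,15],
  [-0.008,0.06,0,0,15],
  [-0.009,0.07,0,0,15],
  [-0.009,0.07,0,0,15],
])

```text
time_s: 17.75
tcp_pos: [0.5226, 0.1484, 0.1127]
ee_rot: [[0.991, 0.131, 0.0], [0.131, -0.991, 0.0], [0.0, -0.0, -1.0]]
wrist_force: [1.3, -2.1, 3.5]
gripper_width: 0.296
gripper_force: 29.8
```

servo_tool([
  [-0.002,0.02,0,0,15],
  [-0.005,0.04,0,0,15],
  [-0.007,0.05,0,0,15],
  [-0.007,0.05,0,0,15],
  [-0.007,0.05,0,0,15],
])

```text
time_s: 18.17
tcp_pos: [0.5224, 0.1496, 0.1127]
ee_rot: [[0.991, 0.131, 0.0], [0.131, -0.991, -0.0], [0.0, 0.0, -1.0]]
wrist_force: [2.1, -3.6, 3.4]
gripper_width: 0.297
gripper_force: 29.8
```

servo_tool([
  [-0.002,0.02,0,0,15],
  [-0.005,0.04,0,0,15],
  [-0.007,0.05,0,0,15],
  [-0.007,0.05,0,0,15],
  [-0.007,0.05,0,0,15],
])

```text
time_s: 18.58
tcp_pos: [0.5224, 0.1496, 0.1127]
ee_rot: [[0.991, 0.131, -0.0], [0.131, -0.991, -0.003], [-0.001, 0.003, -1.0]]
wrist_force: [4.9, -9.6, 3.7]
gripper_width: 0.294
gripper_force: 29.8
```

It stalled against the stop at y 0.1496, with the push risen to about 10 N. I'll relax the push slightly, hold and check.

servo_tool([
  [0.003,-0.02,0,0,15],
  [0.003,-0.02,0,0,15],
  [0.003,-0.02,0,0,15],
  [0.003,-0.02,0,0,15],
  [0.003,-0.02,0,0,15],
])

```text
time_s: 19.0
tcp_pos: [0.5224, 0.1496, 0.1127]
ee_rot: [[0.991, 0.131, -0.0], [0.131, -0.991, -0.002], [-0.0, 0.002, -1.0]]
wrist_force: [4.2, -7.5, 2.4]
gripper_width: 0.294
gripper_force: 29.8
```

servo_tool([
  [0,0,0,0,15],
  [0,0,0,0,15],
  [0,0,0,0,15],
  [0,0,0,0,15],
  [0,0,0,0,15],
])

```text
time_s: 19.42
tcp_pos: [0.5224, 0.1496, 0.1127]
ee_rot: [[0.991, 0.131, 0.0], [0.131, -0.991, -0.002], [-0.0, 0.002, -1.0]]
wrist_force: [4.4, -8.6, 3.8]
gripper_width: 0.297
gripper_force: 29.8
```

servo_tool([
  [0,0,0,0,15],
  [0,0,0,0,15],
  [0,0,0,0,15],
  [0,0,0,0,15],
  [0,0,0,0,15],
])

```text
time_s: 19.83
tcp_pos: [0.5224, 0.1496, 0.1127]
ee_rot: [[0.991, 0.131, -0.0], [0.131, -0.991, -0.002], [-0.0, 0.002, -1.0]]
wrist_force: [3.4, -7.0, 3.3]
gripper_width: 0.296
gripper_force: 29.8
```

```bash
python3 - <<'E'
from station import r
import cv2,numpy as np
b=r.capture("top")["pixels"][190:290,160:280,::-1]; a=r.capture("scene")["pixels"][110:220,195:285,::-1]
o=np.zeros((550,780,3),np.uint8);o[:440,:360]=cv2.resize(a,None,fx=4,fy=4,interpolation=2);o[:350,360:]=cv2.resize(b,None,fx=3.5,fy=3.5,interpolation=2)
cv2.imwrite("pics/e.png",o)
E
```

```text
(no output)
```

View pics/e.png

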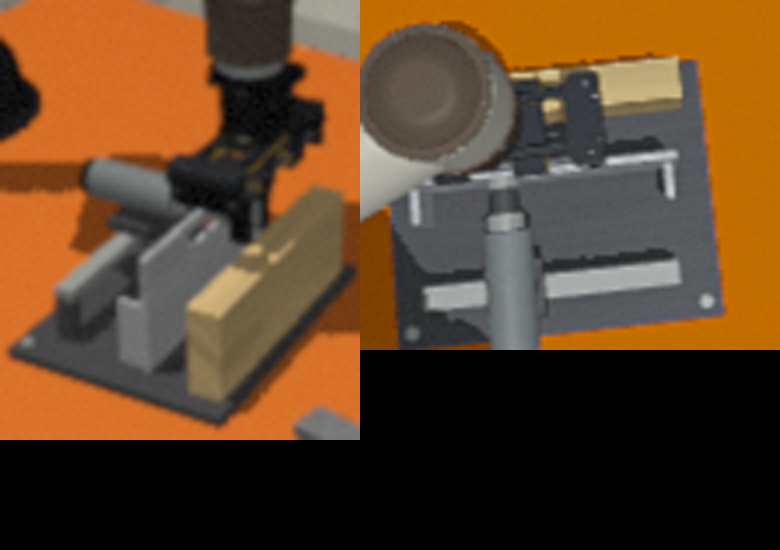

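The nutrunner has moved left with the bolt, to (507,280) in the top part. In the scene part the open slot now shows to the right of the fingers at (205,230). The grip is steady at 29.8 N and the bolt is against the stop, so I'm handing in.

```bash
python3 -c "
from station import r
print(r.finish_job())"
```

```text
the job is handed in; nothing more can be done
None
```

The bolt head is gripped flush across its left and right flats at about 30 N and held against the slot's left-end stop, and I handed the job in at about 20 s; no verdict came back.

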